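# Find the softest seat spring and mark it

### The job

Three seat pads on hidden springs stand in a row on the test board. With the fingertips, going from the robot's left to its right, press each pad about half way down and let it come up again, to feel which is the softest; then push the folding tag of the softest one down flat to mark it as the chosen spring. Leave the other two tags raised, and do not lift or shift the things around the board.

Things in the scene. Friction and masses are not known exactly. Their poses are not given: they have to be found in the camera images.
- board: Seat-spring test board: plywood, 215 mm along x, 430 along y, 18 thick, fixed on a 3 mm blue cutting mat (600 x 450). Origin: centre of its underside, 3 mm above the table; x away from the robot (within 0.25 rad), y to the robot's left, z up. It carries three seat pads in a row, 140 mm apart, alike but for the springs hidden under them: a soft one, a middling and a hard one, in any order.
- seat_left: The left seat pad as the robot faces the row: round, grey upholstery on a plywood disc, 96 mm across, 34 thick, on a spring inside black rubber bellows. Origin: centre of its underside, at (-45, 140, 52) mm in the board's frame at rest. It moves straight down, 18 mm to its stop, and springs back. Half way down takes about 3.5 N (soft), 7.5 N or 14 N (hard); at the stop 6 to 22 N.
- seat_left_top (a point): Centre of the flat top of the left seat pad, 34 mm above its origin, 89 mm above the table at rest; goes down with it.
- tag_left (a joint): Folding tag belonging to the left seat, on its far side: an aluminium leaf with a paper face, 60 mm wide (y), 55 long, 4 thick, hinged along y at (90, 140, 23) mm in the board's frame, sloping up towards the pad. rad: 0 raised (50 degrees above level), 0.873 flat over the board. Starts at 0 to 0.12. Stiff hinge: 1 to 2 N on the leaf turns it; it stays where it is left.
- tag_left_edge (a point): Middle of the free edge of the left tag, on its upper (paper) face. In the board's frame about (56, 140, 66) mm at joint 0 and (35, 140, 25) mm when flat.
- seat_middle: The middle seat pad as the robot faces the row: round, grey upholstery on a plywood disc, 96 mm across, 34 thick, on a spring inside black rubber bellows. Origin: centre of its underside, at (-45, 0, 52) mm in the board's frame at rest. It moves straight down, 18 mm to its stop, and springs back. Half way down takes about 3.5 N (soft), 7.5 N or 14 N (hard); at the stop 6 to 22 N.
- seat_middle_top (a point): Centre of the flat top of the middle seat pad, 34 mm above its origin, 89 mm above the table at rest; goes down with it.
- tag_middle (a joint): Folding tag belonging to the middle seat, on its far side: an aluminium leaf with a paper face, 60 mm wide (y), 55 long, 4 thick, hinged along y at (90, 0, 23) mm in the board's frame, sloping up towards the pad. rad: 0 raised (50 degrees above level), 0.873 flat over the board. Starts at 0 to 0.12. Stiff hinge: 1 to 2 N on the leaf turns it; it stays where it is left.
- tag_middle_edge (a point): Middle of the free edge of the middle tag, on its upper (paper) face. In the board's frame about (56, 0, 66) mm at joint 0 and (35, 0, 25) mm when flat.
- seat_right: The right seat pad as the robot faces the row: round, grey upholstery on a plywood disc, 96 mm across, 34 thick, on a spring inside black rubber bellows. Origin: centre of its underside, at (-45, -140, 52) mm in the board's frame at rest. It moves straight down, 18 mm to its stop, and springs back. Half way down takes about 3.5 N (soft), 7.5 N or 14 N (hard); at the stop 6 to 22 N.
- seat_right_top (a point): Centre of the flat top of the right seat pad, 34 mm above its origin, 89 mm above the table at rest; goes down with it.
- tag_right (a joint): Folding tag belonging to the right seat, on its far side: an aluminium leaf with a paper face, 60 mm wide (y), 55 long, 4 thick, hinged along y at (90, -140, 23) mm in the board's frame, sloping up towards the pad. rad: 0 raised (50 degrees above level), 0.873 flat over the board. Starts at 0 to 0.12. Stiff hinge: 1 to 2 N on the leaf turns it; it stays where it is left.
- tag_right_edge (a point): Middle of the free edge of the right tag, on its upper (paper) face. In the board's frame about (56, -140, 66) mm at joint 0 and (35, -140, 25) mm when flat.
- bottle: Bystander: amber glass bottle, 60 mm across, 190 tall, standing loose on the mat. Origin: centre of its underside.
- paste_jar: Bystander: small glass paste jar with a white cap, 56 mm across, 65 tall, loose on the mat. Origin: centre of its underside.
- tape_roll: Bystander: roll of brown tape lying flat, 84 mm across, 68 inside, 25 high, loose on the mat. Origin: centre of its underside.

How it is judged:
By the outcome, as a careful person would: the job done as asked, in the order asked, and still so for the second after the job is handed in, with the robot touching nothing.
It also fails if it takes over 51 s, if anything falls off the work surface, if the arm or the gripper's body presses on something with over 40 N, if the wrist force passes 120 N, or if a joint passes its speed limit or range.

### The arm

A 6-joint arm with a two-finger parallel gripper is mounted at the origin on the work surface. World frame = base frame: x ahead of the robot, y to its left, z up, the work surface at z = 0. Lengths are in mm, angles in rad, forces in N, time in s.
With the tool pointing down it reaches from about 350 to 775 mm from the base axis. Payload 7.3 kg.
Tool frame: the origin (TCP) lies at the centre of the arm's flange, where the gripper is bolted on; the fingertips stand 178 mm ahead of it and the grasp point (between the pads) lies 159 mm ahead of it; z points along the fingers, y is the direction in which the jaws open and shut (so a half turn about z gives the same grasp; the last joint's range is limited). The gripper opens to 92 mm and grips with 3 to 60 N. Pads are 19 mm wide; open, the fingers measure 130 mm over their backs; the gripper's body (75 mm by 190 mm) begins 47 mm behind the grasp point.
Start: joints at [-1.291, 0.342, 1.524, -0, 1.275, -0.146], TCP at [216.87, -478.116, 404.741] pointing down, gripper open.
Joint ranges: [-2.53, 2.53], [-0.77, 2.02], [0.04, 2.7], [-1, 4.14], [0.28, 2.66], [-3.11, 3.11]. Speed limits (rad/s): [2.57, 2.57, 3.14, 3.14, 3.14, 3.14].

### API

Orientations are given as [roll, pitch, yaw] about the fixed x, y, z axes, in that order (R = Rz(yaw) Ry(pitch) Rx(roll)).
In Python, from plant import status, viewer, ticket gives the robot as it stands.
- The arm moves only by the tool play_rows, never from a script. Its argument "commands" is a list of rows, each an object with "offset": the shift along the tool's x, y, z in m, a list of three; "twist": the turn about the tool's z in degrees. A call has 1 to 5 rows; each row shifts and turns the commanded pose from where the row before left it, along the tool's axes as they then stand; what a row does not reach is not made up. A row lasts 1/10 s, in which the tool goes at most 50 mm and 8.59 degrees, less where a joint would pass 70% of its speed; a pose out of reach is approached as far as the arm can. A call with a gripper value outside its range is refused whole. "jaw" is the closure in counts, from 0 (fully open) to 255 (shut), set as the call begins (left out, the last holds). The fingers move at their own pace and stop on an object; the grip force is fixed at half the most. Time passes only in rows, so rows that do not move let the fingers close. It gives the time, the measured TCP pose, the force and the opening at its end, in the units of the state.
- status.get_obs(): the state, without advancing time (a new reading comes with each control period).
- viewer.capture(name): name is "side" or "top" or "wrist"; returns the picture (400x640x3 uint8, red, green, blue); there is no depth.
- viewer.camera_params(name): a dict with "fov_y" (degrees; the focal length in pixels is half the picture's height over the tangent of half this angle, whatever the lens; pixels are square), "cx", "cy" (the principal point, pixels), "rvec" (rotation vector, rad) and "tvec" (3), from world to camera coordinates, as OpenCV has them; the wrist camera has in their place "T_tool_cam" (4x4, takes a point from camera to tool coordinates, whose origin is the TCP and whose axes are the flange's). Camera axes: x right, y down, z forward; pixel columns grow to the right and rows downward; lengths in mm; the calibration is good to about 2 mm. A picture is of the moment at which its call begins: read the wrist's pose just before it. camera_params takes no time and is no camera call.
- ticket.close_job(): hands the job in, once; it reports no verdict.
The state is a dict: "time": time; "joint_positions": joint angles; "dq": joint speeds; "tau": joint torques, N m; "tool_pos": TCP position; "tcp_rot": TCP orientation; "contact_force": force on the tool from outside, world axes, zero at the start; "moment": the same for the moment, N m; "grip_width": finger opening in mm.
Only numpy, scipy, OpenCV 4.12 (cv2) and the standard library are available. Lean on these libraries where they do the work, as an engineer would, in place of code of your own. Each camera call takes 0.05 s, during which the arm holds its last target.

## Working session

There is one attempt and no reset: what is moved stays moved. The work goes in short steps, Python scripts to look and compute and a tool call to move; the robot and the scene stay as the last step left them, time stands still between calls to the robot, and variables do not carry over. Pictures are saved under pics/ and viewed, and the job is handed in when it is done.

Besides the shell and the picture viewer there is one more tool, called after ">>>" by a JSON object that holds its "op" and its "data". play_rows: Moves the arm, as the interface text tells. Its arguments: {"type":"object","properties":{"commands":{"type":"array"},"jaw":{"type":"number"}},"required":["commands"]}

```bash
mkdir -p pics; python3 - <<'E'
from plant import status, viewer
import cv2
print(status.get_obs())
for n in ("top","side"):
    im=viewer.capture(n); cv2.imwrite(f"pics/{n}0.png",im[:,:,::-1]); print(n,viewer.camera_params(n))
print(viewer.camera_params("wrist"))
E
```

```text
{'time': 0.0, 'joint_positions': array([-1.29101984e+00,  3.42702943e-01,  1.52500362e+00, -2.30854624e-05,
        1.27537573e+00, -1.46019467e-01]), 'dq': array([-1.25426746e-03, -8.26664230e-05,  1.93527083e-03,  1.53346911e-03,
        1.04000423e-03,  7.33673721e-04]), 'tau': array([ 1.03308135e-03, -4.31243491e+01, -2.44219673e+01,  7.16590066e-02,
        5.57850022e-02, -1.21453668e-04]), 'tool_pos': array([ 216.82024444, -477.99072693,  404.05969749]), 'tcp_rot': array([-3.14011566e+00, -1.94903196e-04,  4.25802545e-01]), 'contact_force': array([-0.14740214,  0.32355677,  0.30332152]), 'moment': array([ 0.03945114, -0.013035  ,  0.00355171]), 'grip_width': 91.52396303456827}
top {'fov_y': 42.332277437097, 'cx': 321.9853565420585, 'cy': 198.81308299420746, 'rvec': array([ 2.1930904 , -2.16202453,  0.1093807 ]), 'tvec': array([ 62.11234527, 549.28130784, 995.71851819])}
side {'fov_y': 44.44655174056328, 'cx': 321.17561935026157, 'cy': 204.34464058494615, 'rvec': array([ 0.13198021, -2.81016524,  1.27428048]), 'tvec': array([ 526.64057863,   67.04561692, 1121.86718609])}
{'fov_y': 59.97297409149006, 'cx': 321.4390712250573, 'cy': 198.6039028674966, 'T_tool_cam': array([[ 3.34948346e-04, -9.67516236e-01, -2.52808663e-01,
         6.74454438e+01],
       [ 9.99999775e-01,  1.77130301e-04,  6.47018288e-04,
         6.90802212e-01],
       [-5.81220625e-04, -2.52808823e-01,  9.67516078e-01,
         2.03235855e+01],
       [ 0.00000000e+00,  0.00000000e+00,  0.00000000e+00,
         1.00000000e+00]])}
```

View pics/top0.png

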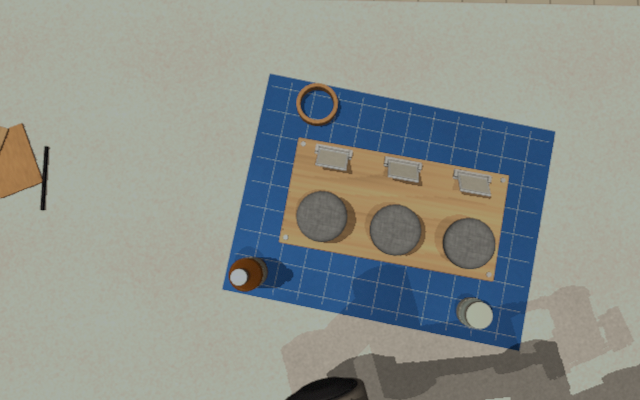

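View pics/side0.png

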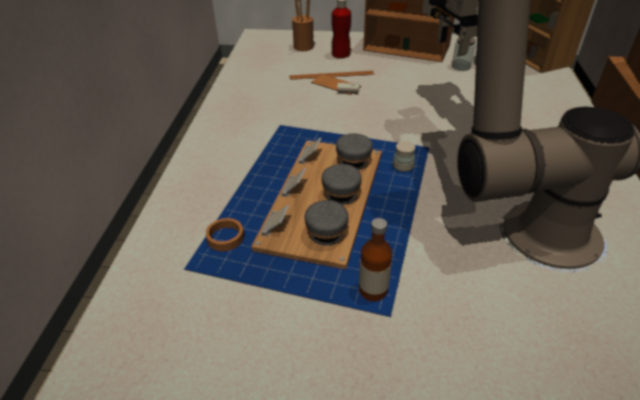

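The top view shows the pads near px (322,216), (395,230) and (469,243), with the tags at (333,158), (402,170) and (473,184). The bottle is near the left pad at (245,275), the jar at (476,314) and the tape at (318,104).

```bash
cat > h.py <<'E'
import numpy as np, cv2
from plant import status, viewer
def ray(p,uv):
    f=200/np.tan(np.radians(p['fov_y']/2)); R=cv2.Rodrigues(np.array(p['rvec']))[0]
    d=R.T@np.array([(uv[0]-p['cx'])/f,(uv[1]-p['cy'])/f,1]); return -R.T@p['tvec'],d
def onz(p,uv,z):
    c,d=ray(p,uv); return c+d*(z-c[2])/d[2]
def proj(p,X):
    f=200/np.tan(np.radians(p['fov_y']/2)); R=cv2.Rodrigues(np.array(p['rvec']))[0]
    c=R@np.array(X)+p['tvec']; return np.array([f*c[0]/c[2]+p['cx'],f*c[1]/c[2]+p['cy']])
E
python3 - <<'E'
from h import *
im=cv2.imread('pics/top0.png'); p=viewer.camera_params('top')
hsv=cv2.cvtColor(im,cv2.COLOR_BGR2HSV)
roi=np.zeros(im.shape[:2],np.uint8); roi[130:290,270:515]=1
wood=((hsv[...,0]>8)&(hsv[...,0]<28)&(hsv[...,1]>70)&(hsv[...,2]>90)&(roi>0)).astype(np.uint8)
wood=cv2.morphologyEx(wood,cv2.MORPH_OPEN,np.ones((3,3)))
pts=cv2.findNonZero(wood); h=cv2.convexHull(pts); r=cv2.minAreaRect(h); bx=cv2.boxPoints(r)
print('box px',bx.round(1))
W=np.array([onz(p,b,21) for b in bx]); print(W.round(1), 'centre',W.mean(0).round(1))
for i in range(4): print(np.linalg.norm(W[i]-W[(i+1)%4]).round(1))
g=((hsv[...,1]<60)&(hsv[...,2]<125)&(roi>0)).astype(np.uint8)
g=cv2.morphologyEx(g,cv2.MORPH_OPEN,np.ones((9,9)))
cs=cv2.findContours(g,0,1)[0]
for c in cs:
    if cv2.contourArea(c)>800:
        (u,v),rad=cv2.minEnclosingCircle(c); e=cv2.fitEllipse(c); print('pad',u,v,rad,e,cv2.contourArea(c),onz(p,e[0],84).round(1))
b=cv2.resize(im[120:340,220:540],None,fx=2.5,fy=2.5,interpolation=cv2.INTER_CUBIC); cv2.imwrite('pics/crop.png',b)
print('bottle top',onz(p,(239,277),190),'jar',onz(p,(478,315),65),'tape',onz(p,(318,104),25))
E
```

```text
box px [[278.6 242.2]
 [297.8 136.8]
 [511.8 175.7]
 [492.6 281.1]]
[[ 461.7  154.1   21. ]
 [ 673.   120.2   21. ]
 [ 600.7 -308.8   21. ]
 [ 391.6 -266.9   21. ]] centre [531.8 -75.4  21. ]
214.0
435.1
213.3
426.8
pad 468.64019775390625 243.28504943847656 25.995872497558594 ((468.6720275878906, 243.09292602539062), (49.0518684387207, 51.4539794921875), 105.50382995605469) 1981.5 [ 464.5 -202.4   84. ]
pad 394.9342956542969 229.63232421875 25.443490982055664 ((394.97601318359375, 229.62762451171875), (49.25846481323242, 50.18843460083008), 111.05331420898438) 1940.0 [487.5 -65.8  84. ]
pad 321.3945007324219 216.1392364501953 25.201114654541016 ((321.37811279296875, 216.0557861328125), (49.02132797241211, 49.48551940917969), 95.02729797363281) 1904.0 [510.7  71.   84. ]
bottle top [402.98309418 204.66132221 190.        ] jar [ 331.32178886 -223.71527507   65.        ] tape [739.70759582  80.61174771  25.        ]
```

View pics/crop.png

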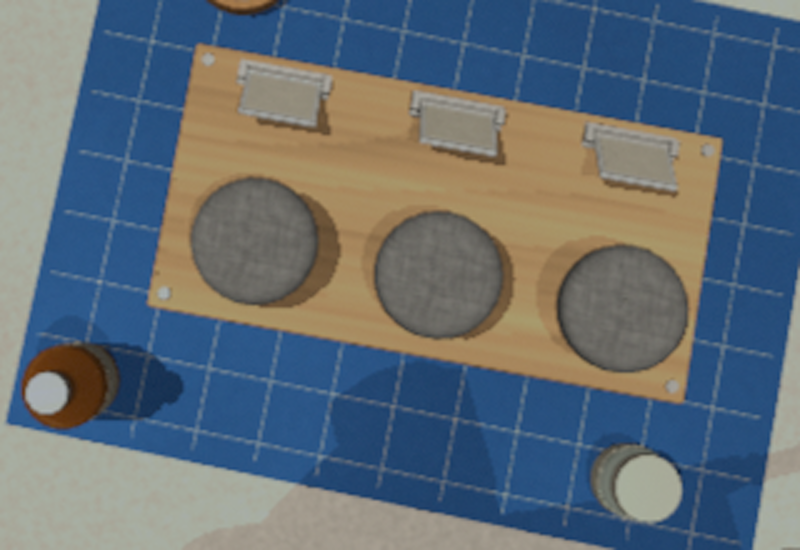

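>>> {"op": "play_rows", "data": {"commands": [{"offset": [0, 0, 0], "twist": 8.5}, {"offset": [0, 0, 0], "twist": 8.5}, {"offset": [0, 0, 0], "twist": 8.5}, {"offset": [0, 0, 0], "twist": 8.5}, {"offset": [0, 0, 0], "twist": 0}], "jaw": 255}}

```text
time: 0.6
tool_pos: [216.8, -478.1, 404.4]
tcp_rot: [-3.141, 0.0, -0.169]
contact_force: [-0.6, -0.3, -0.4]
grip_width: 56.8
```

>>> {"op": "play_rows", "data": {"commands": [{"offset": [0.013, -0.04, 0], "twist": 0}, {"offset": [0.013, -0.04, 0], "twist": 0}, {"offset": [0.013, -0.04, 0], "twist": 0}, {"offset": [0.013, -0.04, 0], "twist": 0}, {"offset": [0.013, -0.04, 0], "twist": 0}]}}

```text
time: 1.1
tool_pos: [314.7, -290.2, 404.6]
tcp_rot: [-3.142, -0.0, -0.163]
contact_force: [0.9, -0.3, 0.5]
grip_width: 15.9
```

>>> {"op": "play_rows", "data": {"commands": [{"offset": [0.013, -0.04, 0], "twist": 0}, {"offset": [0.013, -0.04, 0], "twist": 0}, {"offset": [0.013, -0.04, 0], "twist": 0}, {"offset": [0.013, -0.04, 0], "twist": 0}, {"offset": [0.013, -0.04, 0], "twist": 0}]}}

```text
time: 1.6
tool_pos: [412.2, -103.7, 404.7]
tcp_rot: [3.141, -0.0, -0.163]
contact_force: [0.8, -1.2, 0.3]
grip_width: 0.3
```

>>> {"op": "play_rows", "data": {"commands": [{"offset": [0.0135, -0.038, 0], "twist": 0}, {"offset": [0.0135, -0.038, 0], "twist": 0}, {"offset": [0.0135, -0.038, 0], "twist": 0}, {"offset": [0.0135, -0.038, 0], "twist": 0}, {"offset": [0.0135, -0.038, 0], "twist": 0}]}}

```text
time: 2.1
tool_pos: [510.5, 72.4, 404.5]
tcp_rot: [3.141, 0.0, -0.163]
contact_force: [0.2, -0.7, 1.4]
grip_width: 0.7
```

>>> {"op": "play_rows", "data": {"commands": [{"offset": [0, 0, 0.03], "twist": 0}, {"offset": [0, 0, 0.03], "twist": 0}, {"offset": [0, 0, 0.03], "twist": 0}, {"offset": [0, 0, 0], "twist": 0}]}}

```text
time: 2.5
tool_pos: [508.8, 70.8, 311.1]
tcp_rot: [3.14, 0.008, -0.164]
contact_force: [-0.6, -0.2, 0.0]
grip_width: 0.7
```

```bash
python3 - <<'E'
from h import *
o=status.get_obs(); print(o['tool_pos'],o['tcp_rot'],o['contact_force'])
for n in ("top","side"):
    im=viewer.capture(n)[:,:,::-1].copy(); P=viewer.camera_params(n)
    t=proj(P,o['tool_pos']-[0,0,178]); print(n,t,proj(P,[511,72,89]))
    cv2.imwrite(f"pics/{n}1.png",im)
E
```

```text
[508.76194623  70.79796019 311.05586464] [ 3.14019601  0.00838828 -0.16363448] [-0.58108954 -0.24698396  0.04916289]
top [321.7006374  215.51381522] [320.87993122 215.73217607]
side [326.74680862 197.16401742] [325.77449954 213.09225734]
```

View pics/side1.png

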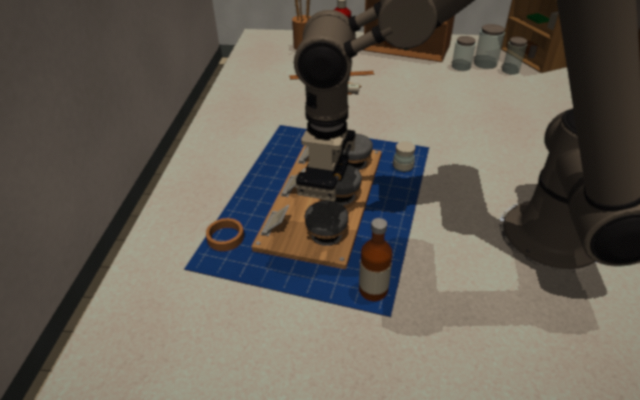

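The side view shows the gripper over the left pad: the fingertips project to (327,197) and the pad top centre to (326,213). I'll descend in small steps.

>>> {"op": "play_rows", "data": {"commands": [{"offset": [0, 0, 0.015], "twist": 0}, {"offset": [0, 0, 0.015], "twist": 0}, {"offset": [0, 0, 0.006], "twist": 0}, {"offset": [0, 0, 0], "twist": 0}, {"offset": [0, 0, 0], "twist": 0}]}}

```text
time: 3.1
tool_pos: [510.5, 70.6, 279.9]
tcp_rot: [-3.141, -0.002, -0.167]
contact_force: [-0.8, 0.1, 0.0]
grip_width: 0.7
```

>>> {"op": "play_rows", "data": {"commands": [{"offset": [0, 0, 0.003], "twist": 0}, {"offset": [0, 0, 0.003], "twist": 0}, {"offset": [0, 0, 0], "twist": 0}, {"offset": [0, 0, 0], "twist": 0}]}}

```text
time: 3.5
tool_pos: [510.0, 70.7, 272.7]
tcp_rot: [3.141, 0.0, -0.168]
contact_force: [0.4, -0.0, -0.6]
grip_width: 0.2
```

>>> {"op": "play_rows", "data": {"commands": [{"offset": [0, 0, 0.003], "twist": 0}, {"offset": [0, 0, 0.003], "twist": 0}, {"offset": [0, 0, 0.003], "twist": 0}, {"offset": [0, 0, 0], "twist": 0}, {"offset": [0, 0, 0], "twist": 0}]}}

```text
time: 4.0
tool_pos: [510.1, 70.7, 263.9]
tcp_rot: [3.142, -0.0, -0.168]
contact_force: [-1.1, -0.1, 4.4]
grip_width: 0.2
```

>>> {"op": "play_rows", "data": {"commands": [{"offset": [0, 0, 0.003], "twist": 0}, {"offset": [0, 0, 0], "twist": 0}, {"offset": [0, 0, 0], "twist": 0}]}}

```text
time: 4.3
tool_pos: [510.1, 70.7, 261.1]
tcp_rot: [3.142, -0.001, -0.168]
contact_force: [-1.1, -0.3, 6.7]
grip_width: 0.7
```

>>> {"op": "play_rows", "data": {"commands": [{"offset": [0, 0, 0.003], "twist": 0}, {"offset": [0, 0, 0], "twist": 0}, {"offset": [0, 0, 0], "twist": 0}]}}

```text
time: 4.6
tool_pos: [510.1, 70.7, 258.3]
tcp_rot: [-3.142, -0.001, -0.168]
contact_force: [-1.6, -0.1, 7.7]
grip_width: 0.6
```

```bash
python3 - <<'E'
from h import *
o=status.get_obs(); print(o['tool_pos'],o['contact_force'])
n='side'
im=viewer.capture(n)[:,:,::-1].copy()
cv2.imwrite(f"pics/{n}2.png",cv2.resize(im[120:270,240:420],None,fx=4,fy=4))
o=status.get_obs(); print(o['tool_pos'],o['contact_force'])
E
```

```text
[510.0988526   70.66560296 258.252502  ] [-1.64916068 -0.13215175  7.69360914]
[510.07874005  70.6765336  258.26940936] [-2.00983977 -0.40574589  7.46365415]
```

View pics/side2.png

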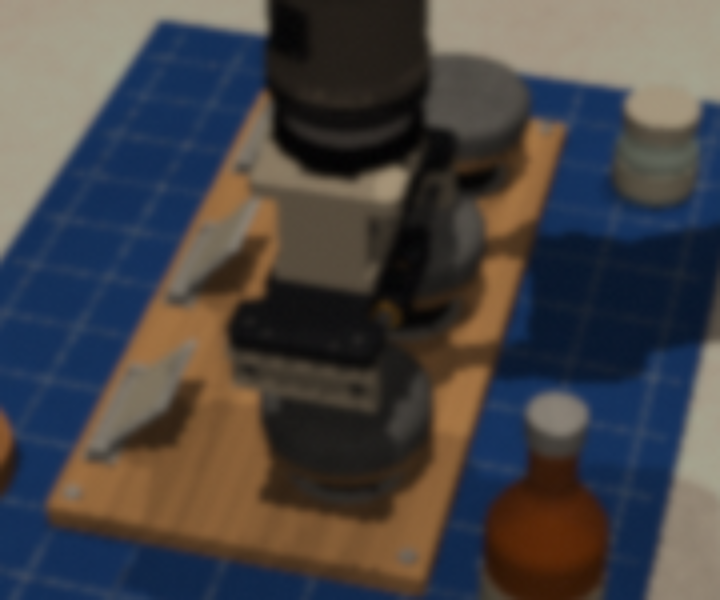

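The left pad is pressed about half way and reads about 7.6 N, which is the middling spring. The tags are untouched. Next I release it and go to the middle pad.

>>> {"op": "play_rows", "data": {"commands": [{"offset": [0, 0, -0.006], "twist": 0}, {"offset": [0, 0, -0.01], "twist": 0}, {"offset": [0, 0, -0.02], "twist": 0}, {"offset": [0, 0, 0], "twist": 0}]}}

```text
time: 5.05
tool_pos: [510.6, 70.7, 295.8]
tcp_rot: [-3.141, -0.004, -0.168]
contact_force: [-0.7, -0.2, 0.6]
grip_width: 0.4
```

>>> {"op": "play_rows", "data": {"commands": [{"offset": [0, 0.035, 0], "twist": 0}, {"offset": [0, 0.035, 0], "twist": 0}, {"offset": [0, 0.035, 0], "twist": 0}, {"offset": [0, 0.035, 0], "twist": 0}, {"offset": [0, 0, 0], "twist": 0}]}}

```text
time: 5.55
tool_pos: [486.1, -70.4, 293.1]
tcp_rot: [3.141, 0.001, -0.172]
contact_force: [-1.1, -0.1, -0.7]
grip_width: 0.4
```

>>> {"op": "play_rows", "data": {"commands": [{"offset": [0, 0, 0.015], "twist": 0}, {"offset": [0, 0, 0.006], "twist": 0}, {"offset": [0, 0, 0], "twist": 0}, {"offset": [0, 0, 0], "twist": 0}, {"offset": [0, 0, 0], "twist": 0}]}}

```text
time: 6.05
tool_pos: [486.9, -67.0, 273.1]
tcp_rot: [3.141, -0.001, -0.167]
contact_force: [-0.5, 0.2, -0.0]
grip_width: 0.4
```

>>> {"op": "play_rows", "data": {"commands": [{"offset": [0, 0, 0.003], "twist": 0}, {"offset": [0, 0, 0.003], "twist": 0}, {"offset": [0, 0, 0.003], "twist": 0}, {"offset": [0, 0, 0], "twist": 0}, {"offset": [0, 0, 0], "twist": 0}]}}

```text
time: 6.55
tool_pos: [486.8, -67.3, 264.4]
tcp_rot: [-3.142, -0.001, -0.168]
contact_force: [-1.4, 2.1, 9.3]
grip_width: 0.4
```

>>> {"op": "play_rows", "data": {"commands": [{"offset": [0, 0, 0.003], "twist": 0}, {"offset": [0, 0, 0.003], "twist": 0}, {"offset": [0, 0, 0], "twist": 0}, {"offset": [0, 0, 0], "twist": 0}]}}

```text
time: 6.95
tool_pos: [486.8, -67.3, 258.9]
tcp_rot: [3.142, -0.001, -0.168]
contact_force: [-3.9, 1.9, 13.2]
grip_width: 0.2
```

>>> {"op": "play_rows", "data": {"commands": [{"offset": [0, 0, 0.001], "twist": 0}, {"offset": [0, 0, 0], "twist": 0}, {"offset": [0, 0, 0], "twist": 0}]}}

```text
time: 7.25
tool_pos: [486.7, -67.3, 258.0]
tcp_rot: [3.141, -0.001, -0.168]
contact_force: [-3.8, 2.0, 13.8]
grip_width: 0.4
```

>>> {"op": "play_rows", "data": {"commands": [{"offset": [0, 0, -0.007], "twist": 0}, {"offset": [0, 0, -0.01], "twist": 0}, {"offset": [0, 0, -0.02], "twist": 0}, {"offset": [0, 0, 0], "twist": 0}]}}

```text
time: 7.65
tool_pos: [487.3, -67.6, 295.6]
tcp_rot: [3.141, -0.004, -0.168]
contact_force: [0.6, -0.0, -0.3]
grip_width: 0.3
```

>>> {"op": "play_rows", "data": {"commands": [{"offset": [0, 0.035, 0], "twist": 0}, {"offset": [0, 0.035, 0], "twist": 0}, {"offset": [0, 0.035, 0], "twist": 0}, {"offset": [0, 0.034, 0], "twist": 0}, {"offset": [0, 0, 0], "twist": 0}]}}

```text
time: 8.15
tool_pos: [462.9, -207.7, 292.9]
tcp_rot: [3.141, -0.0, -0.171]
contact_force: [-0.0, 0.7, 0.6]
grip_width: 0.6
```

>>> {"op": "play_rows", "data": {"commands": [{"offset": [0, 0, 0.015], "twist": 0}, {"offset": [0, 0, 0.006], "twist": 0}, {"offset": [0, 0, 0], "twist": 0}, {"offset": [0, 0, 0], "twist": 0}, {"offset": [0, 0, 0], "twist": 0}]}}

```text
time: 8.65
tool_pos: [463.7, -204.1, 273.1]
tcp_rot: [3.141, -0.001, -0.167]
contact_force: [-0.5, -0.3, 0.5]
grip_width: -0.1
```

>>> {"op": "play_rows", "data": {"commands": [{"offset": [0, 0, 0.003], "twist": 0}, {"offset": [0, 0, 0.003], "twist": 0}, {"offset": [0, 0, 0.003], "twist": 0}, {"offset": [0, 0, 0], "twist": 0}, {"offset": [0, 0, 0], "twist": 0}]}}

```text
time: 9.15
tool_pos: [463.6, -204.4, 263.8]
tcp_rot: [3.142, -0.0, -0.168]
contact_force: [0.8, 1.0, 1.5]
grip_width: 0.5
```

>>> {"op": "play_rows", "data": {"commands": [{"offset": [0, 0, 0.003], "twist": 0}, {"offset": [0, 0, 0.003], "twist": 0}, {"offset": [0, 0, 0], "twist": 0}, {"offset": [0, 0, 0], "twist": 0}]}}

```text
time: 9.55
tool_pos: [463.6, -204.5, 257.8]
tcp_rot: [3.142, -0.0, -0.168]
contact_force: [1.3, 0.7, 3.2]
grip_width: 0.3
```

The right pad takes only about 3.2 N at half way, against about 7.6 N and 13.8 N for the others, so it is the softest. I'll release it and move over its tag.

>>> {"op": "play_rows", "data": {"commands": [{"offset": [0, 0, -0.006], "twist": 0}, {"offset": [0, 0, -0.015], "twist": 0}, {"offset": [0, 0, -0.025], "twist": 0}, {"offset": [0, 0, -0.02], "twist": 0}, {"offset": [0, 0, 0], "twist": 0}]}}

```text
time: 10.05
tool_pos: [463.8, -204.8, 326.2]
tcp_rot: [3.139, -0.004, -0.168]
contact_force: [0.3, -0.7, 0.1]
grip_width: 0.3
```

>>> {"op": "play_rows", "data": {"commands": [{"offset": [0.03, 0, 0], "twist": 0}, {"offset": [0.03, 0, 0], "twist": 0}, {"offset": [0.025, 0, 0], "twist": 0}, {"offset": [0.012, 0, 0], "twist": 0}, {"offset": [0, 0, 0], "twist": 0}]}}

```text
time: 10.55
tool_pos: [559.8, -220.7, 322.1]
tcp_rot: [-3.141, 0.002, -0.167]
contact_force: [-0.5, -0.9, -0.5]
grip_width: 0.6
```

```bash
python3 - <<'E'
from h import *
for n in ('side','wrist'):
    im=viewer.capture(n)[:,:,::-1].copy()
    if n=='side': im=cv2.resize(im[100:250,240:420],None,fx=4,fy=4)
    cv2.imwrite(f"pics/{n}3.png",im)
o=status.get_obs(); print(o['tool_pos'],o['contact_force'])
E
```

```text
[ 558.52152378 -220.44215998  322.52543393] [-0.40204583  0.49873285 -0.37312895]
```

View pics/side3.png

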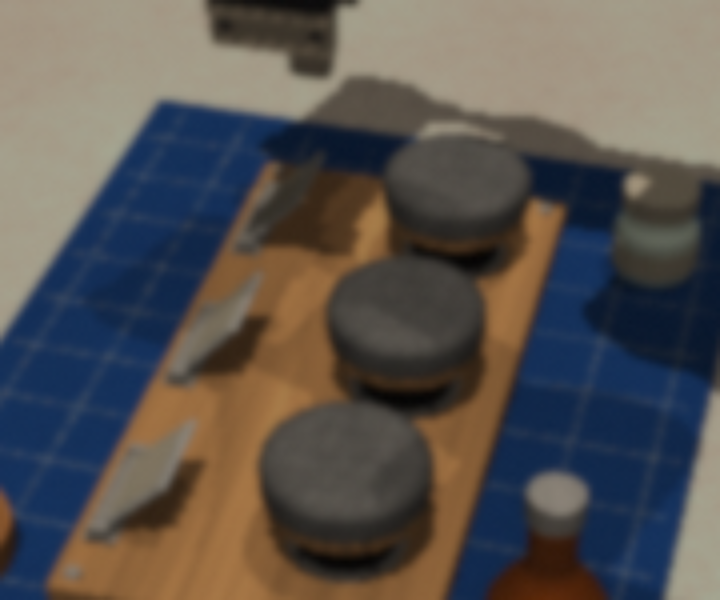

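View pics/wrist3.png

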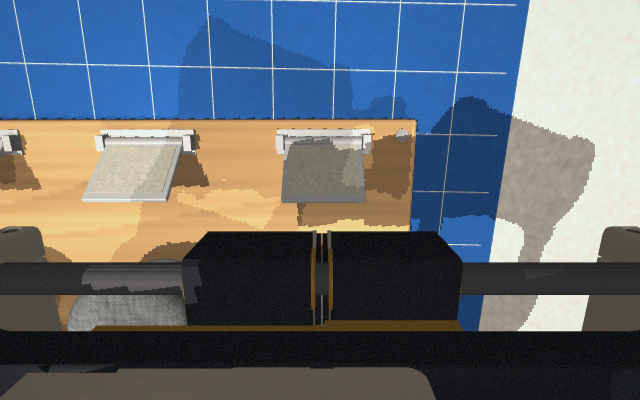

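```bash
python3 - <<'E'
from h import *
from scipy.spatial.transform import Rotation as Ro
o=status.get_obs(); P=viewer.camera_params('wrist'); T=np.array(P['T_tool_cam'])
f=200/np.tan(np.radians(P['fov_y']/2)); R=Ro.from_euler('xyz',o['tcp_rot']).as_matrix()
for uv in [(282,202),(366,202),(285,140),(362,140)]:
  d=R@T[:3,:3]@np.array([(uv[0]-P['cx'])/f,(uv[1]-P['cy'])/f,1]); c=o['tool_pos']+R@T[:3,3]
  for z in ((67,) if uv[1]>200 else (27,)): 
    X=c+d*(z-c[2])/d[2]; print(uv,z,X.round(1),'tool-frame',(R.T@(X-o['tool_pos'])).round(1))
t=np.linalg.inv(T)@np.array([0,0,178,1]); print('tip px',f*t[0]/t[2]+P['cx'],f*t[1]/t[2]+P['cy'])
E
```

```text
(282, 202) 67 [ 566.3 -194.4   67. ] tool-frame [  4.  -26.8 255.5]
(366, 202) 67 [ 556.5 -252.6   67. ] tool-frame [  4.1  32.2 255.5]
(285, 140) 27 [ 605.5 -200.1   27. ] tool-frame [ 43.7 -27.8 295.4]
(362, 140) 27 [ 595.4 -259.7   27. ] tool-frame [ 43.7  32.7 295.4]
tip px 319.57469452658415 251.47273985340402
```

The side view shows all pads back up and all tags raised, with the gripper above and clear. In the wrist view the right tag's free edge (row 202, columns 282–366) lies 4 mm ahead of the tip axis, centred within about 3 mm. I'll press down here.

>>> {"op": "play_rows", "data": {"commands": [{"offset": [0.003, 0.002, 0.02], "twist": 0}, {"offset": [0, 0, 0.02], "twist": 0}, {"offset": [0, 0, 0.015], "twist": 0}, {"offset": [0, 0, 0.01], "twist": 0}, {"offset": [0, 0, 0], "twist": 0}]}}

```text
time: 11.15
tool_pos: [560.8, -222.9, 257.4]
tcp_rot: [-3.141, 0.003, -0.168]
contact_force: [-0.6, 0.6, -0.4]
grip_width: 0.7
```

>>> {"op": "play_rows", "data": {"commands": [{"offset": [0, 0, 0.005], "twist": 0}, {"offset": [0, 0, 0.005], "twist": 0}, {"offset": [0, 0, 0.005], "twist": 0}, {"offset": [0, 0, 0.005], "twist": 0}, {"offset": [0, 0, 0], "twist": 0}]}}

```text
time: 11.65
tool_pos: [561.5, -223.0, 238.1]
tcp_rot: [-3.141, 0.001, -0.168]
contact_force: [0.4, 0.2, 0.4]
grip_width: 0.6
```

>>> {"op": "play_rows", "data": {"commands": [{"offset": [0, 0, 0.005], "twist": 0}, {"offset": [0, 0, 0.005], "twist": 0}, {"offset": [0, 0, 0.005], "twist": 0}, {"offset": [0, 0, 0], "twist": 0}, {"offset": [0, 0, 0], "twist": 0}]}}

```text
time: 12.15
tool_pos: [561.8, -223.1, 223.5]
tcp_rot: [-3.142, 0.0, -0.168]
contact_force: [-0.6, -0.2, 0.4]
grip_width: 0.5
```

>>> {"op": "play_rows", "data": {"commands": [{"offset": [0, 0, 0.005], "twist": 0}, {"offset": [0, 0, 0.005], "twist": 0}, {"offset": [0, 0, 0.003], "twist": 0}, {"offset": [0, 0, 0], "twist": 0}, {"offset": [0, 0, 0], "twist": 0}]}}

```text
time: 12.65
tool_pos: [561.8, -223.1, 210.6]
tcp_rot: [-3.142, 0.0, -0.168]
contact_force: [-0.5, -0.3, -0.2]
grip_width: 0.7
```

>>> {"op": "play_rows", "data": {"commands": [{"offset": [0, 0, 0.002], "twist": 0}, {"offset": [0, 0, 0.001], "twist": 0}, {"offset": [0, 0, 0], "twist": 0}, {"offset": [0, 0, 0], "twist": 0}]}}

```text
time: 13.05
tool_pos: [561.7, -223.1, 207.7]
tcp_rot: [3.142, 0.0, -0.168]
contact_force: [-0.1, -0.7, -0.6]
grip_width: 0.4
```

No contact force shows yet, so I'll look before going lower.

```bash
python3 - <<'E'
from h import *
for n in ('side','wrist'):
    im=viewer.capture(n)[:,:,::-1].copy()
    if n=='side': im=cv2.resize(im[100:250,240:420],None,fx=4,fy=4)
    cv2.imwrite(f"pics/{n}4.png",im)
o=status.get_obs(); print(o['tool_pos'],o['contact_force'])
E
```

```text
[ 561.74511705 -223.05734827  207.73154081] [-0.29492913  0.16334765 -0.24832013]
```

View pics/side4.png

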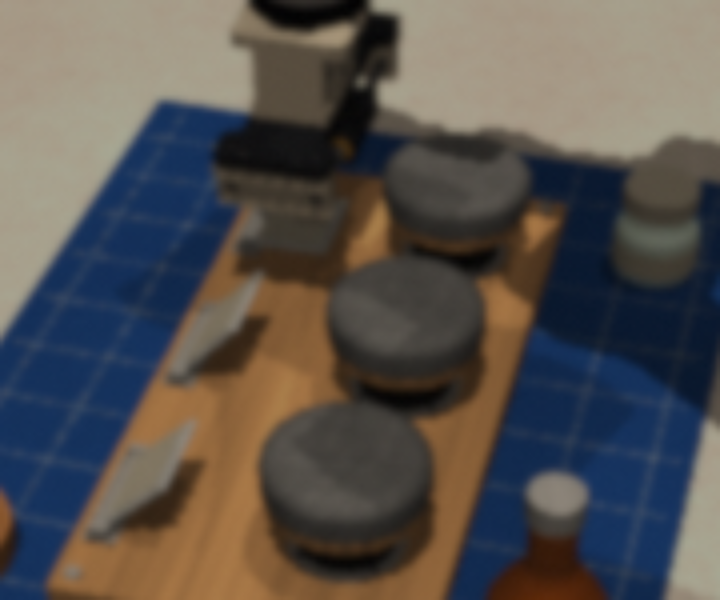

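View pics/wrist4.png

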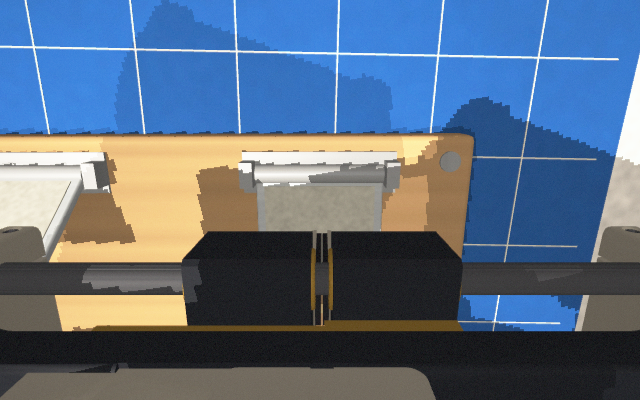

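The tag is folding and is nearly flat in both views. I'll press on down to the stop.

>>> {"op": "play_rows", "data": {"commands": [{"offset": [0, 0, 0.001], "twist": 0}, {"offset": [0, 0, 0.001], "twist": 0}, {"offset": [0, 0, 0], "twist": 0}, {"offset": [0, 0, 0], "twist": 0}]}}

```text
time: 13.55
tool_pos: [561.7, -223.1, 206.1]
tcp_rot: [3.141, -0.0, -0.168]
contact_force: [-1.1, 0.5, 5.6]
grip_width: 0.5
```

>>> {"op": "play_rows", "data": {"commands": [{"offset": [0, 0, 0.001], "twist": 0}, {"offset": [0, 0, 0], "twist": 0}, {"offset": [0, 0, 0], "twist": 0}]}}

```text
time: 13.85
tool_pos: [561.7, -223.1, 205.9]
tcp_rot: [3.141, -0.0, -0.167]
contact_force: [-4.2, 1.3, 11.8]
grip_width: 0.4
```

>>> {"op": "play_rows", "data": {"commands": [{"offset": [0, 0, -0.01], "twist": 0}, {"offset": [0, 0, -0.03], "twist": 0}, {"offset": [0, 0, -0.04], "twist": 0}, {"offset": [0, 0, -0.04], "twist": 0}, {"offset": [0, 0, -0.04], "twist": 0}]}}

```text
time: 14.35
tool_pos: [561.6, -223.0, 366.4]
tcp_rot: [3.142, -0.0, -0.168]
contact_force: [0.5, -1.0, -1.0]
grip_width: 0.3
```

>>> {"op": "play_rows", "data": {"commands": [{"offset": [0, 0.045, 0], "twist": 0}, {"offset": [0, 0.045, 0], "twist": 0}, {"offset": [0, 0.045, 0], "twist": 0}, {"offset": [0, 0.02, 0], "twist": 0}, {"offset": [0, 0, 0], "twist": 0}]}}

```text
time: 14.85
tool_pos: [534.9, -378.6, 364.2]
tcp_rot: [3.141, 0.0, -0.171]
contact_force: [0.5, -0.2, -0.5]
grip_width: 0.4
```

```bash
python3 - <<'E'
from h import *
for n in ('side','top'):
    im=viewer.capture(n)[:,:,::-1].copy()
    im=cv2.resize(im[90:290,200:440],None,fx=3,fy=3) if n=='side' else cv2.resize(im[60:340,220:560],None,fx=2,fy=2)
    cv2.imwrite(f"pics/{n}5.png",im)
o=status.get_obs(); print(o['time'],o['tool_pos'],o['contact_force'])
E
```

```text
14.95 [ 535.96170055 -375.46099102  364.37099228] [0.30160982 0.15951388 0.39165545]
```

View pics/side5.png

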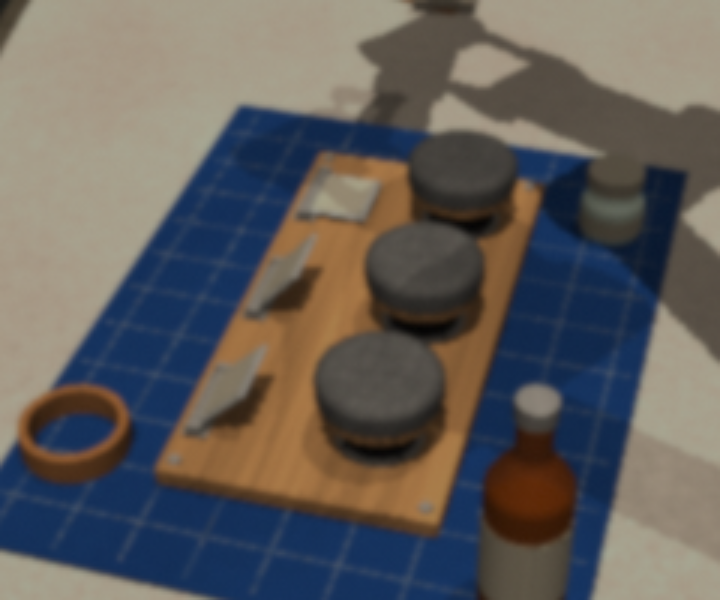

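View pics/top5.png

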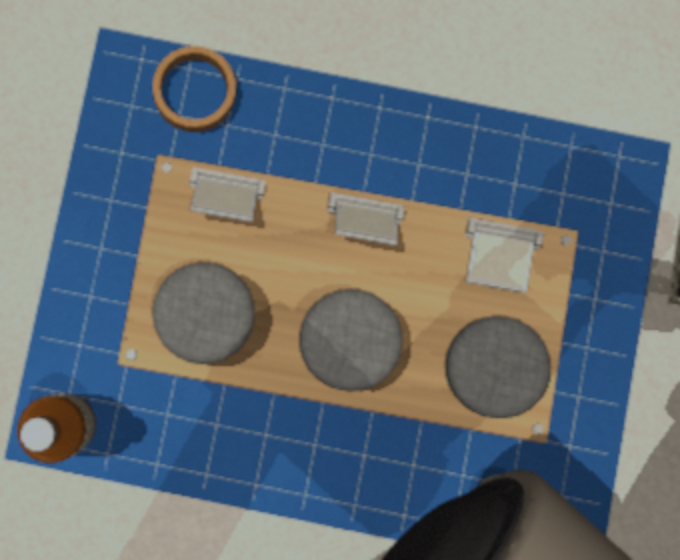

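The right tag lies flat (side crop (340,197), top crop (500,260)). The other two tags are raised, all pads are up, and the tape, bottle and jar are where they were. I'll hand in now.

```bash
python3 -c "
from plant import ticket; print(ticket.close_job())"
```

```text
the job is handed in; nothing more can be done
None
```

The right spring is the softest. Its tag is pushed down flat, and the job was handed in at about 15 s of the 51 s allowed.

I pressed the pads left to right with closed fingertips, each about half way (9 mm), and let each one come up again:

| Pad | Force at half way | Spring |
|---|---|---|
| Left | about 7.6 N | middling |
| Middle | about 13.8 N | hard |
| Right | about 3.2 N | soft |

I pushed the right tag down until it met its stop. The fingertips were then at about 28 mm above the table with the force rising to about 12 N, and I lifted clear.

The last side and top pictures show:
- The right tag is flat and the other two are raised.
- All three pads are back up, and the gripper is clear of everything.
- The bottle and tape look unmoved in both views. The jar looks unmoved in the side view, but the arm hid it in the top view.

One reading disagreed. While the tag was folding, the wrist force stayed near zero instead of the expected 1 to 2 N. The pictures confirmed the tag was turning, and the force rose only at the stop. No other check failed.

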